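Cover the mixer bowl and mesh the beater with its drive

ROBOT

A 7-joint arm with a two-finger parallel gripper is mounted at the origin on a cart in front of the work surface, level with it; the furniture and walls round the work are solid. World frame = base frame: x ahead of the robot, y to its left, z up, the work surface at z = 0. Lengths are in m, angles in rad, forces in N, time in s.
With the tool pointing down it reaches from about 0.425 to 0.875 m from the base axis. Payload 4.7 kg.
Tool frame: the origin (TCP) lies on the centre line of the jaws, within the pads' length; the fingertips stand 8 mm ahead of it and the grasp point (between the pads) lies 11 mm behind it; z points along the fingers, y is the direction in which the jaws open and shut (so a half turn about z gives the same grasp; the last joint's range is limited). The gripper opens to 87 mm and grips with 3 to 60 N. Pads are 19 mm wide; open, the fingers measure 117 mm over their backs; the gripper's body (75 mm by 190 mm) begins 51 mm behind the grasp point.
Start: joints at [1.151, 0.321, -0.07, 1.45, 0.023, 1.371, -0.057], TCP at [0.273, -0.59, 0.231] pointing down, gripper open.
Joint ranges: [-2.86, 2.86], [-0.3, 2.09], [-1.38, 1.24], [0.06, 2.45], [-1.56, 4.7], [0.09, 2.05], [-2.69, 2.69]. Speed limits (rad/s): [2.57, 2.57, 3.14, 3.14, 3.14, 3.14, 3.14].

INTERFACE

Orientations are given as a rotation vector (axis times angle).
In Python, from bench import ctrl, cams, workorder gives the robot as it stands. The module is installed in compiled form; this text tells all that it offers.
- The arm moves only by the tool carry_out, never from a script. Its argument "rows" is a list of rows, each an object with "offset": the shift along the tool's x, y, z in m, a list of three; "rot": the turn, a rotation vector about the tool's x, y, z in degrees, a list of three; "gripper": the opening, from 0 (shut) to 1 (fully open). In form: [{"offset": [dx, dy, dz], "rot": [rx, ry, rz], "gripper": gripper}, ...]. A call has 1 to 10 rows; each row shifts and turns the commanded pose from where the row before left it, along the tool's axes as they then stand; what a row does not reach is not made up. A row lasts 1/8 s, in which the tool goes at most 62.5 mm and 10.7 degrees, less where a joint would pass 70% of its speed; a pose out of reach is approached as far as the arm can. A call is refused whole if a number of a shift passes 0.0625 or a number of a turn 10.7, either way. A call with a gripper value outside its range is refused whole. The fingers move at their own pace and stop on an object; "grip_force" is the grip in N (left out, the last holds). Time passes only in rows, so rows that do not move let the fingers close. It gives the time, the measured TCP pose, the force and the opening at its end, in the units of the state.
- ctrl.get_state(): the state, without advancing time (a new reading comes with each control period).
- cams.get_image(name): name is "scene" or "top"; returns a dict with "img" (480x640x3 uint8, red, green, blue), "vfov" (degrees; the focal length in pixels is half the picture's height over the tangent of half this angle, whatever the lens; pixels are square), "cx", "cy" (the principal point, pixels), "R" (3x3) and "t" (3): a world point X has camera coordinates R X + t. Camera axes: x right, y down, z forward; pixel columns grow to the right and rows downward; lengths in m; the calibration is good to about 2 mm. A picture is of the moment at which its call begins. There is no depth.
- workorder.close_job(): hands the job in, once; it reports no verdict.
The state is a dict: "time": time; "joint_positions": joint angles; "qd": joint speeds; "joint_torque": joint torques, N m; "position": TCP position; "tool_rot": TCP orientation; "ft_force": force on the tool from outside, world axes, zero at the start; "torque": the same for the moment, N m; "grip_width": opening from 0.0 (shut) to 1.0 (fully open).
Only numpy, scipy, OpenCV 4.12 (cv2) and the standard library are available. Lean on these libraries where they do the work, as an engineer would, in place of code of your own. Each camera call takes 0.05 s, during which the arm holds its last target.

TASK

Set the loose blue lid on the white mixer bowl so that it sits level in the rim, and let go of it. Then take the beater from its stand, lower it through the lid's collar, turn it until its splines drop fully home in the drive coupling, and push it down against the coupling's spring to the bottom. Finish while still holding the beater pressed down, and leave the other things on the worktop where they stand.

Things in the scene. Friction and masses are not known exactly. Their poses are not given: they have to be found in the camera images.
- bowl_rim (a point): centre of the mouth of the white mixer bowl, at rim height, 75 mm over the worktop. Bowl 140 mm across outside, 132 mm inside at the rim, on a grey base 148 mm across; it does not move. Open until the lid is on. Axes: z up, x and y as the coupling's; a small black dial is on the base's -x side.
- coupling_face (a point): drive coupling in the bowl: centre of the top of its dark disc (34 mm across, 22 mm over the worktop at rest), seen from above, through the lid's collar too. Four orange lugs 16 mm tall, within 16 mm of the axis; between them two crossing slots 7.4 mm wide along this point's x and y axes, and a central well 12 mm wide. It does not turn; it moves down with joint coupling.
- coupling (a joint): spring travel of the drive coupling: 0 at rest (up), 0.008 m pressed down to its stop; 3 N to start, 9 N at the stop, springs back if let go
- lid: loose blue round lid, 148 mm across, 40 mm high, 0.1 to 0.2 kg. Origin: centre of its underside (lower edge of the skirt), z up. Skirt, 126 mm across tapering to 118 mm below, 8 mm deep, goes inside the bowl; the flange from 8 to 12 mm rests on the rim: the seated origin is 8 mm below the rim. Starts flat on the worktop, left or right of the bowl.
- lid_collar (a point): centre of the top of the lid's collar, 40 mm above the lid's origin. The round collar, 52 mm across outside, 42 mm inside, stands 28 mm above the flange round the open central hole; grip it across from above at any yaw
- stand: grey round stand that does not move, 80 mm across the foot, 52 mm across the tube, 40 mm high; holds the beater upright in its open top. Origin: centre of its underside on the worktop. On the other side of the bowl from the lid.
- beater: steel beater upright in the stand, 142 mm long, 0.1 to 0.18 kg. Origin: its lower tip (6 mm over the worktop in the stand), z up along the stem. Tapered pilot pin 10 mm across from 0 to 8 mm; splines from 8 to 21 mm; wire loops up to 23 mm wide, 26 to 84 mm; stem 10 mm thick; grip 108 to 142 mm. Fully home the tip rests on the coupling's disc; with splines on top of the lugs it is 8 mm higher.
- beater_splines (a point): on the stem, 8 mm above the tip: lower edge of the four splines, a cross 26 mm across, blades 5 mm thick (3 mm at the lower edge), along the beater's x and y axes; they mesh at any quarter turn
- beater_grip (a point): middle of the beater's black flat grip, 128 mm above its tip: 46 mm long along the beater's x, 16 mm thick along y (pinch it across this), 34 mm high, top at 142 mm; orange dot on top towards +x
- mug: bystander, not to be moved: white mug, 86x118x92 mm; origin at the centre of its underside
- candle: bystander, not to be moved: candle in a clear glass, 76 mm wide, 90 high; origin at the centre of its underside
- flask: bystander, not to be moved: dark drinking bottle, 74 mm wide, 288 high; origin at the centre of its underside
- dish: bystander, not to be moved: green ceramic avocado-half dish, 203x187x76 mm; origin at the centre of its underside
- jar: bystander, not to be moved: jar with a dark cap, 76 mm wide, 98 high; origin at the centre of its underside

How it is judged:
On the way, in this order (a step that is already met when the one before it is completed fails the run):
1. the lid sits level in the bowl's rim and the fingers have let go of it (horizontal distance between lid and bowl_rim below 0.006 m and z of lid in the frame of bowl_rim below -0.005 m and angle between lid's own z axis and vertical below 0.03 rad and contact force between the fingers and lid below 0.1 N), for 0.2 s.
2. the beater's splines are fully home in the coupling (horizontal distance between beater and coupling_face below 0.004 m and z of beater in the frame of coupling_face below 0.003 m and angle between beater's own z axis and vertical below 0.12 rad), for 0.1 s.
At the end, for the whole second after the job is handed in: Lid within 6 mm of the bowl's axis, origin at least 5 mm below the rim, tilt under 0.03 rad. Beater tip within 4 mm of the coupling's axis and under 3 mm above its disc, tilt under 0.12 rad. Coupling pressed down over 5.5 of its 8 mm, fingers gripping the beater (over 2 N) (all of step 2 and horizontal distance between lid and bowl_rim below 0.006 m and z of lid in the frame of bowl_rim below -0.005 m and angle between lid's own z axis and vertical below 0.03 rad and value of joint coupling above 0.0055 m and contact force between the fingers and beater above 2 N); the arm keeps its last pose, push and grip.
It fails at once if a bystander (mug, candle, drinking bottle, dish, jar) is pushed more than 40 mm away (distance of any of mug, candle, flask, dish, jar from where it was at the start of the episode above 0.04 m).
It also fails if it takes over 69 s, if anything falls off the work surface, if the arm or the gripper's body presses on something with over 40 N, if the wrist force passes 120 N, or if a joint passes its speed limit or range.

## Working session

There is one attempt and no reset: what is moved stays moved. The work goes in short steps, Python scripts to look and compute and a tool call to move; the robot and the scene stay as the last step left them, time stands still between calls to the robot, and variables do not carry over. Pictures are saved under pics/ and viewed, and the job is handed in when it is done.

Besides the shell and the picture viewer there is one more tool, called after "Call:" in YAML: its name, and indented under it one key for each argument. carry_out: Moves the arm, as the interface text tells. Its arguments: {"type":"object","properties":{"rows":{"type":"array"},"grip_force":{"type":"number"}},"required":["rows"]}

```bash
mkdir -p pics
python3 - <<'E'
from bench import ctrl,cams
import cv2,pickle
s=ctrl.get_state()
for k,v in s.items(): print(k,v)
for n in("scene","top"):
    d=cams.get_image(n); cv2.imwrite(f"pics/{n}0.png",d["img"][:,:,::-1]); pickle.dump(d,open(f"{n}0.pkl","wb"))
    print(n,d["vfov"],d["cx"],d["cy"],d["R"],d["t"])
E
```

```text
time 0.0
joint_positions [ 1.15108962  0.32182844 -0.07009446  1.45168601  0.02258534  1.37076701
 -0.05688884]
qd [-1.42904028e-03 -1.30619083e-03 -8.16105492e-04  1.11036511e-03
  2.38508753e-05  9.04090275e-04 -7.40062491e-04]
joint_torque [ 2.13729090e-04 -4.91291785e+01 -4.03624177e-01 -3.12529063e+01
 -6.39108382e-02  4.38970432e-02  1.89111643e-04]
position [ 0.27295436 -0.58932289  0.22945249]
tool_rot [-3.06616890e+00 -6.75769752e-01  7.64442819e-04]
ft_force [-0.04482806  0.18820901  0.29334497]
torque [ 0.00666206 -0.05679478  0.03349853]
grip_width 1.0003832734208462
scene 46.81525482027104 317.0648339625409 244.53515261166723 [[ 0.64666542 -0.76253161  0.0192191 ]
 [-0.46005862 -0.41000281 -0.78755556]
 [ 0.60841589  0.50044304 -0.61594388]] [-0.34456372  0.34153725  1.35842667]
top 48.81846758370586 316.32872450101684 244.91894867095925 [[-0.01116909 -0.99978421 -0.01751507]
 [-0.99382767  0.01303254 -0.11016674]
 [ 0.11037123  0.0161765  -0.99375878]] [0.01840762 0.57581183 1.47484389]
```

View pics/scene0.png

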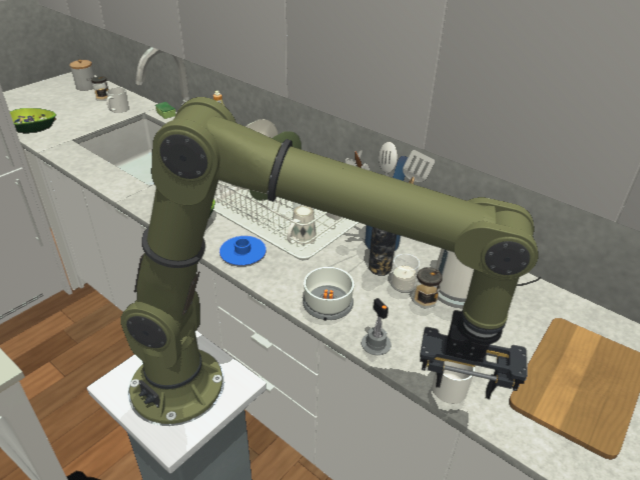

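View pics/top0.png

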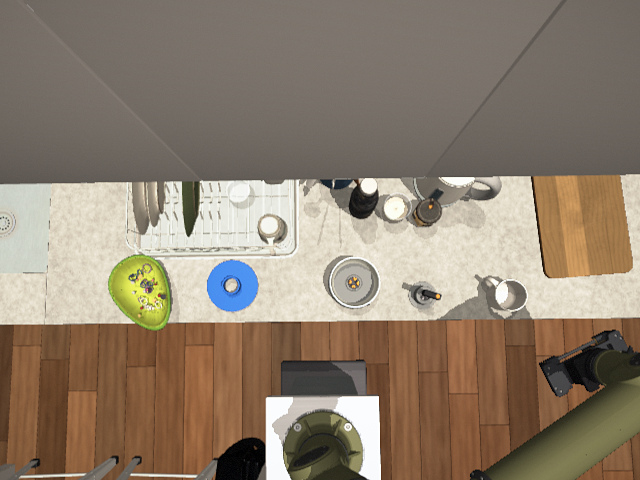

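The top view shows the lid at about (232,286), the bowl at (355,282), the beater and stand at about (425,295), the mug at (508,295) and the dish at (143,290). Next I'll measure these.

```bash
cat > h.py <<'E'
import numpy as np,cv2,pickle
from scipy.spatial.transform import Rotation as Ro
def f(d): return 240/np.tan(np.radians(d["vfov"])/2)
def ray(d,u,v):
    F=f(d); c=np.array([(u-d["cx"])/F,(v-d["cy"])/F,1.]); R=d["R"]; return -R.T@d["t"],R.T@c
def plane(d,u,v,z):
    o,r=ray(d,u,v); return o+r*(z-o[2])/r[2]
def proj(d,X):
    c=d["R"]@np.array(X)+d["t"]; F=f(d); return np.array([F*c[0]/c[2]+d["cx"],F*c[1]/c[2]+d["cy"]])
def tri(ds,uvs):
    A=np.zeros((3,3));b=np.zeros(3)
    for d,(u,v) in zip(ds,uvs):
        o,r=ray(d,u,v); r=r/np.linalg.norm(r); P=np.eye(3)-np.outer(r,r); A+=P;b+=P@o
    return np.linalg.solve(A,b)
def crop(d,x0,y0,x1,y1,k,name):
    cv2.imwrite(name,cv2.resize(np.ascontiguousarray(d["img"][y0:y1,x0:x1,::-1]),None,fx=k,fy=k,interpolation=cv2.INTER_CUBIC))
def comps(m,x0,y0,x1,y1,mina=3):
    mm=np.zeros_like(m,np.uint8); mm[y0:y1,x0:x1]=m[y0:y1,x0:x1]
    n,l,st,c=cv2.connectedComponentsWithStats(mm)
    return [(st[i][4],st[i][:4].tolist(),c[i].round(2).tolist()) for i in range(1,n) if st[i][4]>=mina],l
def load(n): return pickle.load(open(n,"rb"))
def ell(d,m,z):
    cs,_=cv2.findContours(m.astype(np.uint8),cv2.RETR_EXTERNAL,cv2.CHAIN_APPROX_NONE)
    c=max(cs,key=cv2.contourArea)[:,0,:]
    P=np.array([plane(d,u,v,z)[:2] for u,v in c],np.float32)
    return cv2.minEnclosingCircle(P),cv2.fitEllipse(P)
E
python3 - <<'E'
from h import *
t=load("top0.pkl");s=load("scene0.pkl")
crop(t,310,240,460,330,5,"pics/t_bowl.png"); crop(s,290,250,400,360,5,"pics/s_bowl.png")
for d,n in((t,"top"),(s,"scene")):
    h=cv2.cvtColor(d["img"],cv2.COLOR_RGB2HSV); H,S,V=cv2.split(h)
    m=((H>102)&(H<118)&(S>150)&(V>90)).astype(np.uint8)
    print(n,"blue",comps(m,180,200,330,320,20)[0])
    m2=m.copy(); x0,y0,x1,y1=(190,240,280,330) if n=="top" else (210,225,275,275)
    q=np.zeros_like(m);q[y0:y1,x0:x1]=m[y0:y1,x0:x1]
    print(ell(d,q,0.012))
    o=((H>5)&(H<20)&(S>150)&(V>100)).astype(np.uint8)
    print("orange",comps(o,300,230,460,350,1)[0])
E
```

```text
top blue [(np.int32(1831), [207, 260, 51, 51], [231.99, 285.4])]
(((0.4651268720626831, 0.25564900040626526), 0.07267934083938599), ((0.4649065136909485, 0.25554358959198), (0.1417728215456009, 0.14254285395145416), 2.590283155441284))
orange [(np.int32(3), [353, 278, 2, 3], [353.33, 279.0]), (np.int32(1), [355, 278, 1, 1], [355.0, 278.0]), (np.int32(8), [349, 280, 3, 4], [349.75, 281.5]), (np.int32(6), [356, 282, 3, 4], [356.83, 283.67]), (np.int32(8), [351, 285, 4, 3], [352.75, 286.0]), (np.int32(12), [436, 294, 4, 5], [437.5, 296.17]), (np.int32(1), [375, 321, 1, 1], [375.0, 321.0]), (np.int32(1), [383, 321, 1, 1], [383.0, 321.0]), (np.int32(2), [388, 321, 2, 1], [388.5, 321.0]), (np.int32(1), [392, 321, 1, 1], [392.0, 321.0]), (np.int32(1), [401, 321, 1, 1], [401.0, 321.0])]
scene blue [(np.int32(1022), [220, 236, 45, 29], [242.25, 250.23])]
(((0.4627934694290161, 0.2507222294807434), 0.07282793521881104), ((0.4620419144630432, 0.2509639859199524), (0.13980627059936523, 0.14165891706943512), 140.1015167236328))
orange [(np.int32(5), [431, 273, 3, 2], [432.2, 273.4]), (np.int32(19), [324, 290, 3, 8], [325.05, 293.58]), (np.int32(17), [329, 291, 4, 7], [330.71, 294.06]), (np.int32(4), [435, 294, 2, 3], [435.75, 295.25]), (np.int32(13), [382, 305, 5, 4], [383.77, 306.77])]
```

View pics/t_bowl.png

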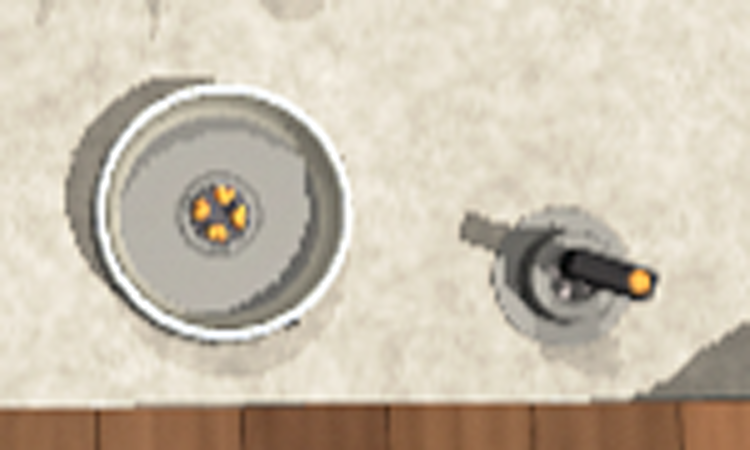

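View pics/s_bowl.png

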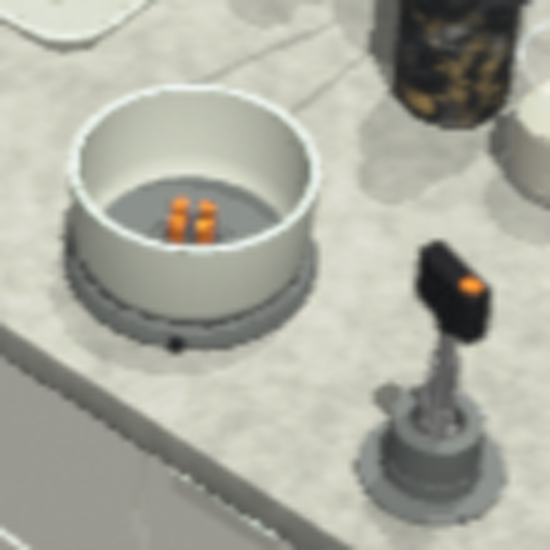

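Run:
```python
from h import *
t=load("top0.pkl");s=load("scene0.pkl")
def rim(d,box,z,thr):
    # bright ring: fit ellipse on outer edge in world plane
    x0,y0,x1,y1=box; hsv=cv2.cvtColor(d["img"],cv2.COLOR_RGB2HSV)
    g=d["img"].min(2); m=((g>thr)).astype(np.uint8)
    q=np.zeros_like(m); q[y0:y1,x0:x1]=m[y0:y1,x0:x1]
    n,l,st,c=cv2.connectedComponentsWithStats(q); i=1+np.argmax(st[1:,2]*st[1:,3]); 
    print("comp",st[i],c[i]); return ell(d,l==i,z)
for thr in (215,225,235):
    print(rim(t,(325,250,390,315),.075,thr)); 
    print(rim(s,(300,262,360,305),.075,thr))
# lugs
for n,d in (("t",t),("s",s)):
    h=cv2.cvtColor(d["img"],cv2.COLOR_RGB2HSV); H,S,V=cv2.split(h)
    o=((H>3)&(H<25)&(S>90)&(V>90)).astype(np.uint8)
    b=(340,265,370,300) if n=="t" else (310,280,345,305)
    c,l=comps(o,*b,1); print(c)
    print(plane(d,*np.mean([k[2] for k in c],0),.038))
    b=(425,285,445,305) if n=="t" else (375,295,395,320)
    print("dot",comps(o,*b,1)[0])
    dk=((V<70)).astype(np.uint8)
    b=(415,280,450,310) if n=="t" else (365,290,400,325)
    print("dark",comps(dk,*b,5)[0])
    b=(355,295,385,315) if n=="t" else (315,310,340,330)
    print("dial",comps((V<90).astype(np.uint8),*b,1)[0])
for p in ((425,295),(508,295),(365,195),(397,208),(428,212),(143,292)): print(p,plane(t,*p,0.05).round(3))
```

```text
comp [330 250  59  58 370] [362.73513514 275.01891892]
(((0.48136141896247864, -0.10568840801715851), 0.08791210502386093), ((0.47303569316864014, -0.09853552281856537), (0.13388778269290924, 0.1586388349533081), 45.76177978515625))
comp [333 268  21  32  58] [345.77586207 283.46551724]
(((0.4795626401901245, -0.11110825091600418), 0.0653405711054802), ((0.46460476517677307, -0.09178290516138077), (0.13778449594974518, 0.14654624462127686), 46.92052459716797))
comp [330 257  51  51 229] [356.10917031 280.89519651]
(((0.4685012400150299, -0.09361591935157776), 0.0701913833618164), ((0.46867427229881287, -0.09335695207118988), (0.13655708730220795, 0.13749530911445618), 37.442501068115234))
comp [311 269   6   3   6] [313.5 270. ]
(((0.48087185621261597, -0.02878488227725029), 0.008578771725296974), ((-2.7166545391082764, 0.6114558577537537), (0.00025926754460670054, 0.966267466545105), 0.0))
comp [330 257  51  50 184] [355.3423913  280.67934783]
(((0.4689413607120514, -0.09289460629224777), 0.06993485242128372), ((0.46882128715515137, -0.09300916641950607), (0.13524174690246582, 0.135
[... 694 characters left out ...]
33), [323, 289, 5, 10], [325.3, 293.48]), (np.int32(30), [329, 290, 4, 9], [330.6, 294.33])]
[ 0.46239564 -0.09911667  0.038     ]
dot [(np.int32(15), [382, 305, 5, 4], [383.93, 306.6])]
dark [(np.int32(159), [374, 299, 14, 19], [379.64, 308.61])]
dial [(np.int32(1), [319, 313, 1, 1], [319.0, 313.0]), (np.int32(1), [337, 313, 1, 1], [337.0, 313.0]), (np.int32(3), [325, 314, 3, 1], [326.0, 314.0]), (np.int32(3), [332, 314, 3, 1], [333.0, 314.0]), (np.int32(10), [323, 317, 4, 3], [324.5, 318.2])]
(425, 295) [ 0.43  -0.289  0.05 ]
(508, 295) [ 0.428 -0.518  0.05 ]
(365, 195) [ 0.715 -0.129  0.05 ]
(397, 208) [ 0.676 -0.218  0.05 ]
(428, 212) [ 0.663 -0.305  0.05 ]
(143, 292) [0.448 0.499 0.05 ]
```

Run:
```python
from h import *
t=load("top0.pkl");s=load("scene0.pkl")
print("bowl scene", plane(s,328.5,283.1,.075), "proj of top est",proj(s,[.4688,-.0931,.075]),proj(s,[.4682,-.0922,.038]))
print("tri bowl",tri([t,s],[proj(t,[.4688,-.0931,.075]),(328.5,283.1)]))
print("lid tri",tri([t,s],[proj(t,[.465,.2555,.012]),proj(s,[.462,.251,.012])]))
d=tri([t,s],[(437.27,295.95),(383.93,306.6)]);print("dot",d)
for c in((437.27,295.95),): print(plane(t,*c,.148))
print(plane(s,383.93,306.6,.148))
print("dial",plane(s,324.5,318.2,.012),plane(s,324.5,318.2,.02))
# lug angles top
L=np.array([plane(t,*p,.038)[:2] for p in ((354.33,278.5),(349.77,281.23),(357.0,283.3),(353.08,286.17))])
for a,b in((0,3),(1,2)):
  v=L[a]-L[b]; print(np.degrees(np.arctan2(v[1],v[0])),np.linalg.norm(v))
crop(t,410,275,455,315,14,"pics/t_beat.png"); crop(s,355,290,400,360,8,"pics/s_beat.png");crop(t,195,250,275,325,8,"pics/t_lid.png")
```

```text
bowl scene [ 0.46607976 -0.09657668  0.075     ] proj of top est [328.1560955  282.05863193] [327.36591353 291.74587684]
tri bowl [ 0.46922962 -0.0936245   0.07108571]
lid tri [0.46554894 0.25593892 0.00729648]
dot [ 0.42648171 -0.30314448  0.14669358]
[ 0.42600985 -0.30228571  0.148     ]
[ 0.42586566 -0.3043156   0.148     ]
dial [ 0.4026936 -0.1369264  0.012    ] [ 0.3965191  -0.14176572  0.02      ]
-10.336726493192904 0.02184251360069106
73.32201980600277 0.021087029188857083
```

View pics/t_beat.png

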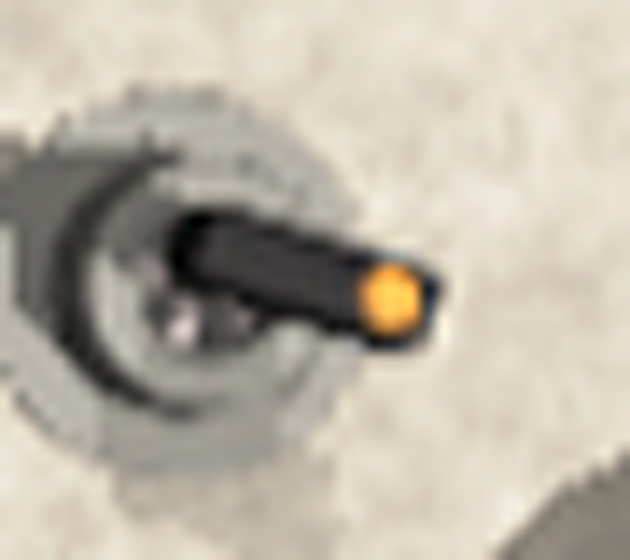

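View pics/s_beat.png

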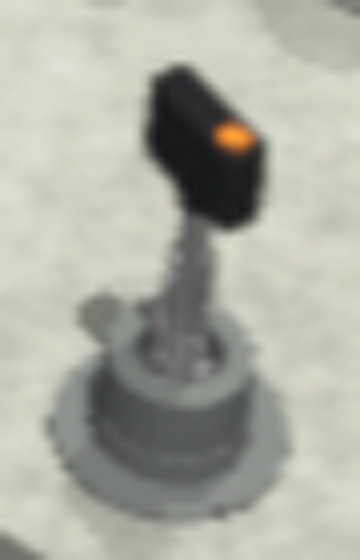

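View pics/t_lid.png

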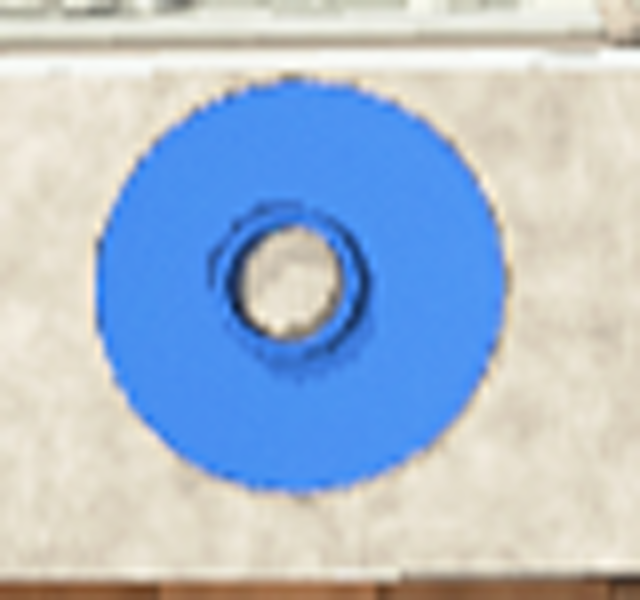

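Run:
```python
from h import *
t=load("top0.pkl");s=load("scene0.pkl")
P=lambda d,x0,y0,k,X,Y,z:plane(d,x0+(X+.5)/k-.5,y0+(Y+.5)/k-.5,z)
print("cam",-t["R"].T@t["t"],-s["R"].T@s["t"])
print("foot top",P(t,410,275,14,185,280,.005), "scene",P(s,355,290,8,169,428,.005))
print("tube top scene",P(s,355,290,8,180,348,.040),"top cam",P(t,410,275,14,195,290,.04))
dot=plane(t,437.27,295.95,.148);print(dot, "end",P(t,410,275,14,443,305,.148))
for a in((200,212,435,285),(250,300,380,345)):
  v=P(t,410,275,14,a[2],a[3],.148)-P(t,410,275,14,a[0],a[1],.148);print(np.degrees(np.arctan2(v[1],v[0])))
# min-area rect of dark+dot
h=cv2.cvtColor(t["img"],cv2.COLOR_RGB2HSV);V=h[:,:,2];S=h[:,:,1]
m=((V<85)|((S>120)&(V>90))).astype(np.uint8);c,l=comps(m,421,285,450,305,20);print(c)
i=l==l[294,428];ys,xs=np.nonzero(i);W=np.array([plane(t,x,y,.148)[:2] for x,y in zip(xs,ys)]);W0=W-W.mean(0)
u,sv,vt=np.linalg.svd(W0,full_matrices=False);print(W.mean(0),np.degrees(np.arctan2(vt[0][1],vt[0][0])),np.ptp(W0@vt[0]),np.ptp(W0@vt[1]))
```

```text
cam [ 0.40968299 -0.01295846  1.52939679] [-0.44654378 -0.80252466  1.11231636]
foot top [ 0.43219862 -0.29100681  0.005     ] scene [ 0.42746261 -0.29291466  0.005     ]
tube top scene [ 0.4305037  -0.29153212  0.04      ] top cam [ 0.42967184 -0.286546    0.04      ]
[ 0.42600985 -0.30228571  0.148     ] end [ 0.42493745 -0.31233407  0.148     ]
-108.03644756343995
-109.87005286217446
[(np.int32(129), [421, 290, 20, 10], [429.71, 294.57])]
[ 0.42980625 -0.28288112] -102.52272261772816 0.05038524393171764 0.02443439609159019
```

```bash
cat > g.py <<'E'
from h import *
from bench import ctrl
def to(p=None,yaw=None):
    # tool-frame shift and z turn from the measured pose to world p; yaw = world angle of tool x, deg
    s=ctrl.get_state();R=Ro.from_rotvec(s["tool_rot"]).as_matrix()
    print("t",round(s["time"],2),"pos",np.round(s["position"],4),"yawx",round(np.degrees(np.arctan2(R[1,0],R[0,0])),2),"zaxis",R[:,2].round(4),"F",s["ft_force"].round(2),"grip",round(s["grip_width"],3),"q",np.round(s["joint_positions"],2))
    if yaw is not None:
        c,n=np.cos(np.radians(yaw)),np.sin(np.radians(yaw)); Rt=np.array([[c,n,0],[n,-c,0],[0,0,-1]])
        print("rot deg",np.degrees(Ro.from_matrix(R.T@Rt).as_rotvec()).round(2))
    if p is not None: print("off mm",(1000*R.T@(np.array(p)-s["position"])).round(1))
E
python3 -c "
from g import *
to([.5,-.3,.25],0)"
```

```text
t 0.1 pos [ 0.273  -0.5893  0.2296] yawx 24.85 zaxis [-9.0e-04  1.6e-03 -1.0e+00] F [-1.03  0.09  0.71] grip 0.998 q [ 1.15  0.32 -0.07  1.45  0.02  1.37 -0.06]
rot deg [-0.1   0.03 24.85]
off mm [ 327.6 -167.2  -20.2]
```

Call:
carry_out:
  rows:
    - {"offset": [0, 0, -0.02], "rot": [0, 0, 8.3], "gripper": 1}
    - {"offset": [0, 0, 0], "rot": [0, 0, 8.3], "gripper": 1}
    - {"offset": [0, 0, 0], "rot": [0, 0, 8.3], "gripper": 1}
    - {"offset": [0.04, -0.05, 0], "rot": [0, 0, 0], "gripper": 1}
    - {"offset": [0.04, -0.05, 0], "rot": [0, 0, 0], "gripper": 1}
    - {"offset": [0.04, -0.05, 0], "rot": [0, 0, 0], "gripper": 1}
    - {"offset": [0.04, -0.05, 0], "rot": [0, 0, 0], "gripper": 1}

```text
time: 0.98
position: [0.4303, -0.3929, 0.2502]
tool_rot: [-3.141, 0.001, 0.001]
ft_force: [0.3, 0.7, -0.6]
grip_width: 1.0
```

```bash
python3 -c "
from g import *
to([.465,.254,.15],0)"
```

```text
t 0.97 pos [ 0.4303 -0.3929  0.2502] yawx -0.05 zaxis [-3.e-04  1.e-04 -1.e+00] F [ 0.33  0.72 -0.63] grip 1.0 q [ 0.84  0.18 -0.16  1.59  0.03  1.38 -0.9 ]
rot deg [-0.01  0.02 -0.05]
off mm [  34.1 -646.9  100.3]
```

Call:
carry_out:
  rows:
    - {"offset": [0.035, -0.06, 0], "rot": [0, 0, 0], "gripper": 1}
    - {"offset": [0.035, -0.06, 0], "rot": [0, 0, 0], "gripper": 1}
    - {"offset": [0, -0.06, 0], "rot": [0, 0, 0], "gripper": 1}
    - {"offset": [0, -0.06, 0], "rot": [0, 0, 0], "gripper": 1}
    - {"offset": [0, -0.06, 0], "rot": [0, 0, 0], "gripper": 1}
    - {"offset": [0, -0.06, 0], "rot": [0, 0, 0], "gripper": 1}
    - {"offset": [0, -0.06, 0], "rot": [0, 0, 0], "gripper": 1}
    - {"offset": [0, -0.06, 0], "rot": [0, 0, 0], "gripper": 1}
    - {"offset": [0, -0.06, 0], "rot": [0, 0, 0], "gripper": 1}
    - {"offset": [0, -0.06, 0], "rot": [0, 0, 0], "gripper": 1}

```text
time: 2.22
position: [0.4926, 0.1948, 0.2504]
tool_rot: [3.141, -0.002, 0.0]
ft_force: [1.3, -0.6, -0.6]
grip_width: 0.998
```

Call:
carry_out:
  rows:
    - {"offset": [-0.03, -0.04, 0.06], "rot": [0, 0, 0], "gripper": 1}
    - {"offset": [0, 0, 0.06], "rot": [0, 0, 0], "gripper": 1}
    - {"offset": [0, 0, 0.0], "rot": [0, 0, 0], "gripper": 1}

```text
time: 2.6
position: [0.4652, 0.2236, 0.1384]
tool_rot: [3.138, 0.001, -0.015]
ft_force: [0.3, -0.9, -0.2]
grip_width: 0.998
```

Run:
```python
from g import *
from bench import cams
to([.4645,.254,.024],0)
for n in("scene","top"):
    d=cams.get_image(n); pickle.dump(d,open(f"{n}1.pkl","wb"))
    crop(d,*((150,170,310,290,5) if n=="scene" else (170,230,300,330,6)),f"pics/{n}1.png")
```

```text
t 2.6 pos [0.4652 0.2236 0.1384] yawx 0.03 zaxis [-0.0093 -0.0035 -1.    ] F [ 0.34 -0.93 -0.22] grip 0.998 q [ 0.17  0.17 -0.72  1.87  0.12  1.16 -2.17]
rot deg [0.2  0.54 0.03]
off mm [  0.4 -30.8 114.3]
```

View pics/scene1.png

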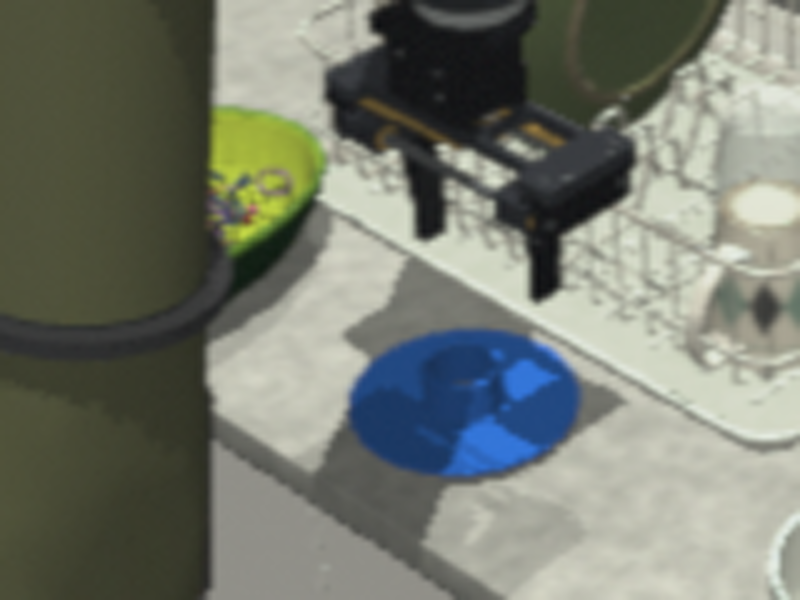

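View pics/top1.png

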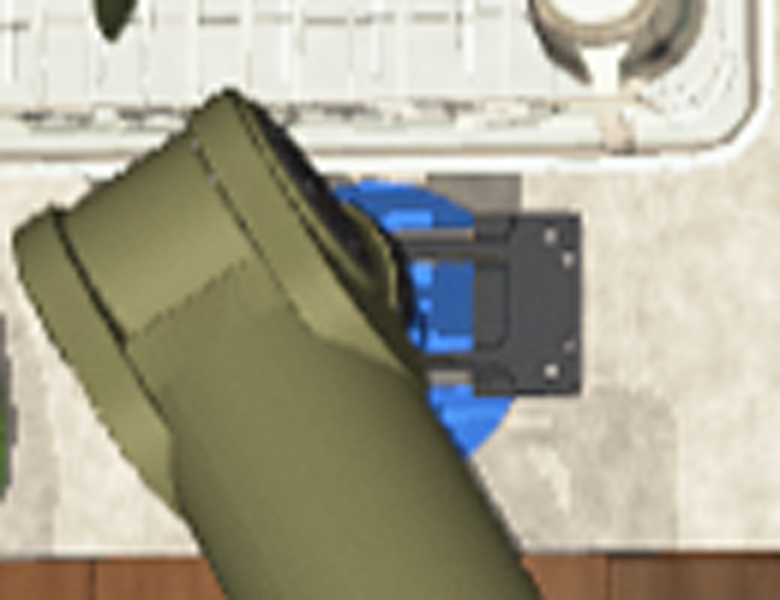

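Run:
```python
from h import *
s=load("scene1.pkl")
p=proj(s,[.4652,.2236,.1304]);print(p,(p-[150,170]+.5)*5-.5)
for y in(.2236-.05,.2236+.05):
  p=proj(s,[.4652,y,.1304]);print((p-[150,170]+.5)*5-.5)
```

```text
[246.90244643 222.38075599] [486.51223213 263.90377993]
[545.31597707 296.70383115]
[429.44151533 232.07039184]
```

Call:
carry_out:
  rows:
    - {"offset": [-0.002, -0.029, 0], "rot": [0.0, 0, 0], "gripper": 1}
    - {"offset": [0, 0, 0.04], "rot": [0, 0, 0], "gripper": 1}
    - {"offset": [0, 0, 0.04], "rot": [0, 0, 0], "gripper": 1}
    - {"offset": [0, 0, 0.02], "rot": [0, 0, 0], "gripper": 1}
    - {"offset": [0, 0, 0], "rot": [0, 0, 0], "gripper": 1}

```text
time: 3.32
position: [0.4677, 0.2539, 0.043]
tool_rot: [3.142, -0.003, -0.0]
ft_force: [0.1, -0.3, 0.7]
grip_width: 0.995
```

```bash
python3 -c "
from g import *
to([.463,.2525,.024],0)"
```

```text
t 3.33 pos [0.4677 0.2539 0.043 ] yawx -0.11 zaxis [-1.e-04 -0.e+00 -1.e+00] F [ 0.12 -0.26  0.67] grip 0.995 q [ 0.07  0.33 -0.7   1.92  0.25  0.98 -2.32]
rot deg [ 0.    0.   -0.11]
off mm [-4.7  1.4 19. ]
```

Call:
carry_out:
  rows:
    - {"offset": [-0.0045, 0.001, 0.01], "rot": [0.0, 0, 0], "gripper": 1}
    - {"offset": [0, 0, 0.009], "rot": [0, 0, 0], "gripper": 1}
    - {"offset": [0, 0, 0], "rot": [0, 0, 0], "gripper": 1}
    - {"offset": [0, 0, 0], "rot": [0, 0, 0], "gripper": 0}
    - {"offset": [0, 0, 0], "rot": [0, 0, 0], "gripper": 0}
    - {"offset": [0, 0, 0], "rot": [0, 0, 0], "gripper": 0}
    - {"offset": [0, 0, 0], "rot": [0, 0, 0], "gripper": 0}
    - {"offset": [0, 0, 0], "rot": [0, 0, 0], "gripper": 0}
  grip_force: 20

```text
time: 4.32
position: [0.4626, 0.2534, 0.0236]
tool_rot: [-3.141, 0.001, -0.0]
ft_force: [-0.4, 0.2, 0.0]
grip_width: 0.624
```

```bash
python3 -c "
from g import *
to([.463,.2525,.024],0)"
```

```text
t 4.33 pos [0.4626 0.2534 0.0236] yawx -0.05 zaxis [ 2.e-04  2.e-04 -1.e+00] F [-0.4   0.21  0.04] grip 0.624 q [ 0.06  0.35 -0.69  1.95  0.27  0.94 -2.34]
rot deg [-0.01 -0.01 -0.05]
off mm [ 0.4  0.9 -0.4]
```

Call:
carry_out:
  rows:
    - {"offset": [0, 0, 0], "rot": [0, 0, 0], "gripper": 0}
    - {"offset": [0, 0, 0], "rot": [0, 0, 0], "gripper": 0}
    - {"offset": [0, 0, -0.02], "rot": [0, 0, 0], "gripper": 0}
    - {"offset": [0, 0, -0.05], "rot": [0, 0, 0], "gripper": 0}
    - {"offset": [0, 0, -0.06], "rot": [0, 0, 0], "gripper": 0}
    - {"offset": [0, 0, 0], "rot": [0, 0, 0], "gripper": 0}

```text
time: 5.08
position: [0.4655, 0.2554, 0.1596]
tool_rot: [-3.138, 0.001, -0.016]
ft_force: [0.7, 0.2, -1.6]
grip_width: 0.624
```

Run:
```python
from g import *
from bench import cams
to([.467,-.0955,.15],0)
d=cams.get_image("scene"); pickle.dump(d,open("scene2.pkl","wb"))
crop(d,150,150,310,270,5,"pics/scene2.png")
```

```text
t 5.08 pos [0.4655 0.2554 0.1596] yawx -0.03 zaxis [ 0.0102  0.0033 -0.9999] F [ 0.67  0.15 -1.56] grip 0.624 q [ 0.14  0.17 -0.75  1.83  0.13  1.18 -2.22]
rot deg [-0.19 -0.58 -0.03]
off mm [  1.6 350.9   8.5]
```

View pics/scene2.png

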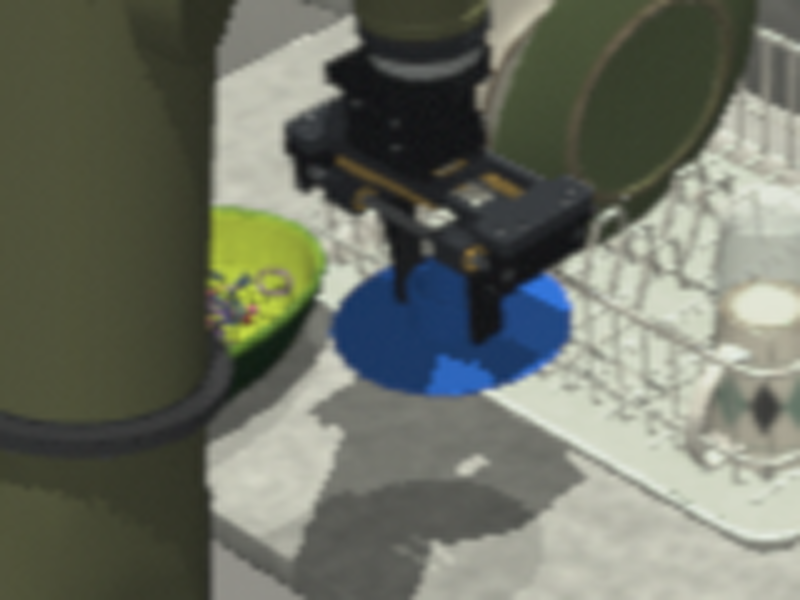

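Call:
carry_out:
  rows:
    - {"offset": [0.001, 0.04, -0.005], "rot": [0, 0, 0], "gripper": 0}
    - {"offset": [0, 0.06, 0], "rot": [0, 0, 0], "gripper": 0}
    - {"offset": [0, 0.06, 0], "rot": [0, 0, 0], "gripper": 0}
    - {"offset": [0, 0.06, 0], "rot": [0, 0, 0], "gripper": 0}
    - {"offset": [0, 0.06, 0], "rot": [0, 0, 0], "gripper": 0}
    - {"offset": [0, 0.04, 0], "rot": [0, 0, 0], "gripper": 0}
    - {"offset": [0, 0.03, 0], "rot": [0, 0, 0], "gripper": 0}
    - {"offset": [0, 0, 0], "rot": [0, 0, 0], "gripper": 0}
    - {"offset": [0, 0, 0], "rot": [0, 0, 0], "gripper": 0}

```text
time: 6.25
position: [0.4624, -0.0958, 0.1576]
tool_rot: [-3.14, 0.0, 0.003]
ft_force: [-0.1, -0.4, -1.4]
grip_width: 0.623
```

Run:
```python
from g import *
from bench import cams
to([.467,-.0955,.15],0)
for n in("scene","top"):
    d=cams.get_image(n); pickle.dump(d,open(f"{n}3.pkl","wb"))
    crop(d,*((250,200,410,320,5) if n=="scene" else (290,220,420,320,6)),f"pics/{n}3.png")
```

```text
t 6.25 pos [ 0.4624 -0.0958  0.1576] yawx -0.01 zaxis [-0.002   0.0012 -1.    ] F [-0.11 -0.38 -1.4 ] grip 0.623 q [ 0.58  0.01 -0.43  1.96  0.01  1.17 -1.42]
rot deg [-0.07  0.12 -0.01]
off mm [ 4.6 -0.3  7.6]
```

View pics/scene3.png

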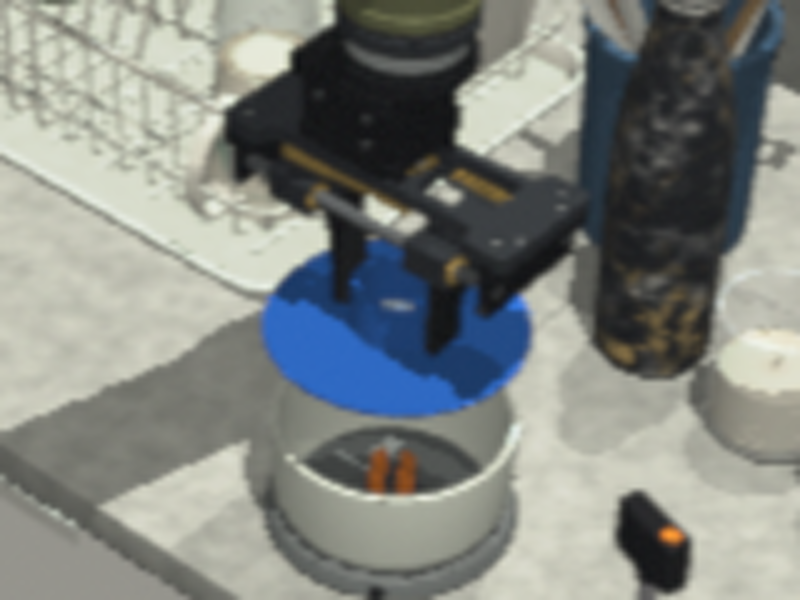

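View pics/top3.png

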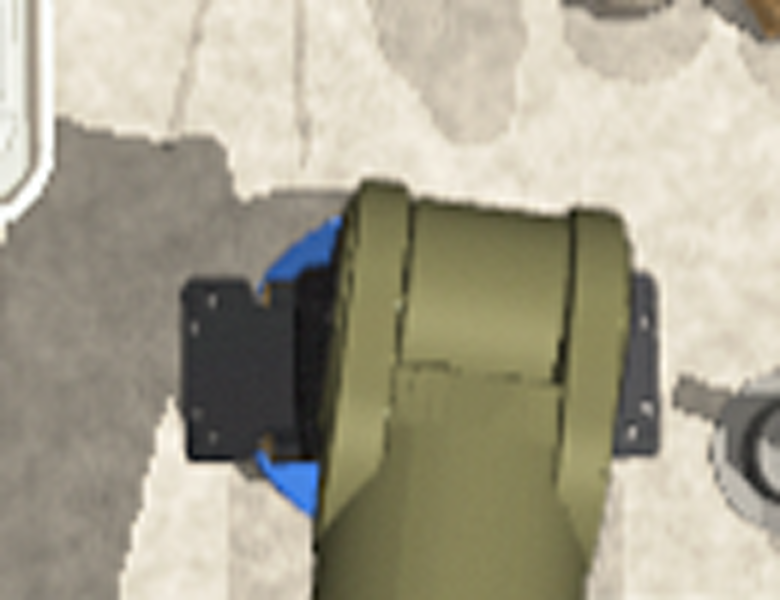

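```bash
cat >> h.py <<'E'
from scipy.optimize import least_squares
def circ(P,r):
    # fixed radius robust circle fit
    P=np.asarray(P)[:,:2]
    q=least_squares(lambda c:np.hypot(P[:,0]-c[0],P[:,1]-c[1])-r,P.mean(0),loss="soft_l1",f_scale=.001)
    return q.x,np.std(q.fun)
E
python3 - <<'E'
from h import *
d=load("scene3.pkl")
H,S,V=cv2.split(cv2.cvtColor(d["img"],cv2.COLOR_RGB2HSV))
m=((H>102)&(H<118)&(S>150)&(V>60)).astype(np.uint8); q=np.zeros_like(m);q[245:290,295:365]=m[245:290,295:365]
xs=np.nonzero(q.any(0))[0]; 
pts=[(x,np.nonzero(q[:,x])[0].max()+.5) for x in xs]
ys=np.nonzero(q.any(1))[0]
for y in ys:
    if y>=258: pts.append((np.nonzero(q[y])[0].min()-.5,y)); pts.append((np.nonzero(q[y])[0].max()+.5,y))
for z in(.142,.146):
    P=np.array([plane(d,u,v,z) for u,v in pts]); 
    c,e=circ(P,.074); print("lid scene",z,c,e)
# bowl rim in unobstructed first picture: outer lower edge of bright rim
s=load("scene0.pkl"); img=s["img"]
g=cv2.cvtColor(img,cv2.COLOR_RGB2GRAY)
print(g[262:275,328],g[292:312,328]); print(g[283,298:312],g[283,345:362])
E
```

```text
lid scene 0.142 [ 0.46710044 -0.09459843] 0.002440912696228072
lid scene 0.146 [ 0.4636481  -0.09731853] 0.002539696363178041
[199 197 198 199 194 239 204 190 190 191 192 192 194] [126 105 107 102  97  91 118 220 202 175 170 169 168 166 165 163 162 161
 159 158]
[211 209 206 206 212 226 238 226 164 161 167 171 176 179] [163 157 152 146 139 129 131 210 231 209 213 215 215 214 212 207 194]
```

Run:
```python
from h import *
for n,c0 in(("scene0.pkl",(328.3,283)),("top0.pkl",(355.2,281.5))):
    d=load(n); g=cv2.cvtColor(d["img"],cv2.COLOR_RGB2GRAY).astype(np.float32)
    C=plane(d,*c0,.075)[:2]; P=[]
    for a in np.linspace(0,2*np.pi,72,endpoint=False):
        rr=np.linspace(.060,.076,65); uv=np.array([proj(d,[C[0]+r*np.cos(a),C[1]+r*np.sin(a),.075]) for r in rr],np.float32)
        v=cv2.remap(g,uv[:,0].reshape(1,-1),uv[:,1].reshape(1,-1),cv2.INTER_LINEAR)[0]
        k=v.argmax()
        if v[k]>218 and 3<k<61: P.append(C+rr[k]*np.array([np.cos(a),np.sin(a)]))
    print(n,len(P),circ(P,.068))
```

```text
scene0.pkl 67 (array([ 0.46827768, -0.0949582 ]), np.float64(0.0008138487491673776))
top0.pkl 72 (array([ 0.46894801, -0.09290374]), np.float64(0.0006472490597576357))
```

Call:
carry_out:
  rows:
    - {"offset": [0.004, -0.002, 0.0], "rot": [0, 0, 0], "gripper": 0}
    - {"offset": [0, 0, 0.025], "rot": [0, 0, 0], "gripper": 0}
    - {"offset": [0, 0, 0.02], "rot": [0, 0, 0], "gripper": 0}
    - {"offset": [0, 0, 0.008], "rot": [0, 0, 0], "gripper": 0}
    - {"offset": [0, 0, 0], "rot": [0, 0, 0], "gripper": 0}

```text
time: 6.98
position: [0.4672, -0.0943, 0.1053]
tool_rot: [-3.141, 0.0, 0.001]
ft_force: [0.4, -0.4, -1.6]
grip_width: 0.627
```

Run:
```python
from g import *
to([.4662,-.094,.0906],0)
```

```text
t 6.97 pos [ 0.4672 -0.0943  0.1053] yawx -0.0 zaxis [-6.e-04  3.e-04 -1.e+00] F [ 0.36 -0.39 -1.56] grip 0.627 q [ 0.57  0.08 -0.44  2.01  0.04  1.06 -1.46]
rot deg [-0.02  0.04 -0.  ]
off mm [-1.  -0.3 14.7]
```

Call:
carry_out:
  rows:
    - {"offset": [-0.001, 0, 0.004], "rot": [0, 0, 0], "gripper": 0}
    - {"offset": [0, 0, 0.004], "rot": [0, 0, 0], "gripper": 0}
    - {"offset": [0, 0, 0.004], "rot": [0, 0, 0], "gripper": 0}
    - {"offset": [0, 0, 0.0015], "rot": [0, 0, 0], "gripper": 0}
    - {"offset": [0, 0, 0], "rot": [0, 0, 0], "gripper": 0}

```text
time: 7.6
position: [0.4661, -0.0948, 0.0919]
tool_rot: [3.142, -0.001, -0.0]
ft_force: [0.5, 0.1, -1.3]
grip_width: 0.624
```

Run:
```python
from g import *
to([.4662,-.094,.0906],0)
```

```text
t 7.6 pos [ 0.4661 -0.0948  0.0919] yawx -0.05 zaxis [-2.e-04 -0.e+00 -1.e+00] F [ 0.52  0.13 -1.32] grip 0.624 q [ 0.57  0.1  -0.44  2.02  0.05  1.03 -1.46]
rot deg [ 0.    0.01 -0.05]
off mm [ 0.1 -0.8  1.3]
```

Call:
carry_out:
  rows:
    - {"offset": [0, -0.0005, 0.002], "rot": [0, 0, 0], "gripper": 0}
    - {"offset": [0, 0, 0], "rot": [0, 0, 0], "gripper": 0}

```text
time: 7.85
position: [0.4665, -0.0946, 0.0908]
tool_rot: [3.141, -0.001, 0.001]
ft_force: [-1.7, 0.3, 5.0]
grip_width: 0.627
```

Call:
carry_out:
  rows:
    - {"offset": [0, 0, 0], "rot": [0, 0, 0], "gripper": 0.9}
    - {"offset": [0, 0, 0], "rot": [0, 0, 0], "gripper": 0.9}
    - {"offset": [0, 0, 0], "rot": [0, 0, 0], "gripper": 0.9}
    - {"offset": [0, 0, 0], "rot": [0, 0, 0], "gripper": 0.9}
    - {"offset": [0, 0, -0.03], "rot": [0, 0, 0], "gripper": 1}
    - {"offset": [0, 0, -0.06], "rot": [0, 0, 0], "gripper": 1}
    - {"offset": [0, 0, -0.06], "rot": [0, 0, 0], "gripper": 1}

```text
time: 8.72
position: [0.4658, -0.0941, 0.2414]
tool_rot: [-3.141, 0.001, 0.001]
ft_force: [1.4, -0.3, -0.4]
grip_width: 0.996
```

Run:
```python
from g import *
from bench import cams
to([.430,-.29,.26],0)
for n in("scene","top"):
    d=cams.get_image(n); pickle.dump(d,open(f"{n}4.pkl","wb"))
    crop(d,*((250,220,410,340,5) if n=="scene" else (290,220,420,320,6)),f"pics/{n}4.png")
```

```text
t 8.72 pos [ 0.4658 -0.0941  0.2414] yawx -0.04 zaxis [-6.e-04  2.e-04 -1.e+00] F [ 1.36 -0.32 -0.4 ] grip 0.996 q [ 0.59 -0.04 -0.43  1.84 -0.02  1.35 -1.41]
rot deg [-0.01  0.03 -0.04]
off mm [-35.7 195.9 -18.6]
```

View pics/scene4.png

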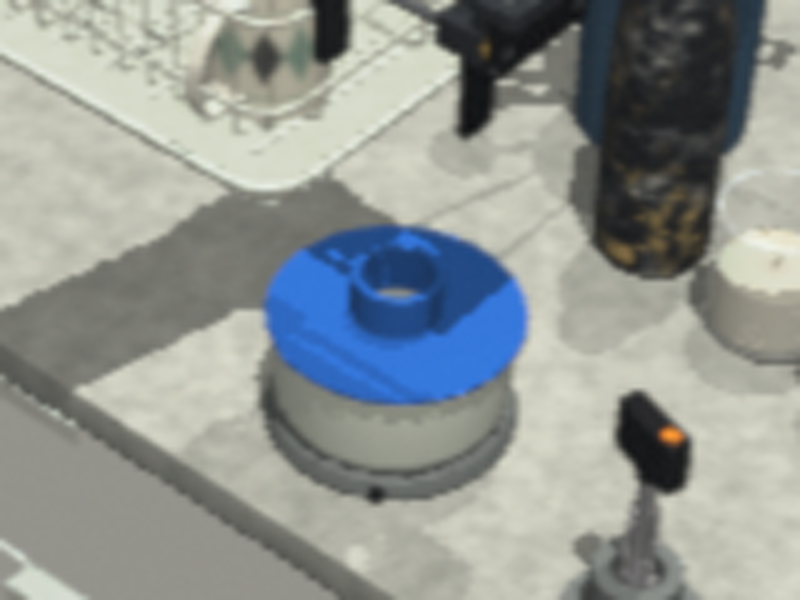

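Lid is seated level (flange flush on the rim, collar at about crop (397,285), i.e. pixel (329,277)). Next I'll turn the tool for the beater.

Call:
carry_out:
  rows:
    - {"offset": [0, 0.06, 0], "rot": [0, 0, 0], "gripper": 1}
    - {"offset": [0, 0.06, 0], "rot": [0, 0, 0], "gripper": 1}
    - {"offset": [0, 0, 0], "rot": [0, 0, -10.5], "gripper": 1}
    - {"offset": [0, 0, 0], "rot": [0, 0, -10.5], "gripper": 1}
    - {"offset": [0, 0, 0], "rot": [0, 0, -10.5], "gripper": 1}
    - {"offset": [0, 0, 0], "rot": [0, 0, -10.5], "gripper": 1}
    - {"offset": [0, 0, 0], "rot": [0, 0, -10.5], "gripper": 1}
    - {"offset": [0, 0, 0], "rot": [0, 0, -10.5], "gripper": 1}
    - {"offset": [0, 0, 0], "rot": [0, 0, -8], "gripper": 1}

```text
time: 9.95
position: [0.466, -0.2142, 0.2394]
tool_rot: [-2.553, -1.829, 0.0]
ft_force: [0.0, -0.1, 0.5]
grip_width: 1.0
```

Run:
```python
from g import *
from bench import cams
to([.430,-.29,.24],72)
d=cams.get_image("top"); pickle.dump(d,open("top5.pkl","wb")); crop(d,300,230,460,330,5,"pics/top5.png")
```

```text
t 9.95 pos [ 0.466  -0.2142  0.2394] yawx 71.24 zaxis [-6.e-04  3.e-04 -1.e+00] F [ 0.02 -0.12  0.47] grip 1.0 q [ 0.71  0.04 -0.34  1.76  0.01  1.34  0.04]
rot deg [-0.04 -0.   -0.76]
off mm [-83.4  -9.7  -0.6]
```

View pics/top5.png

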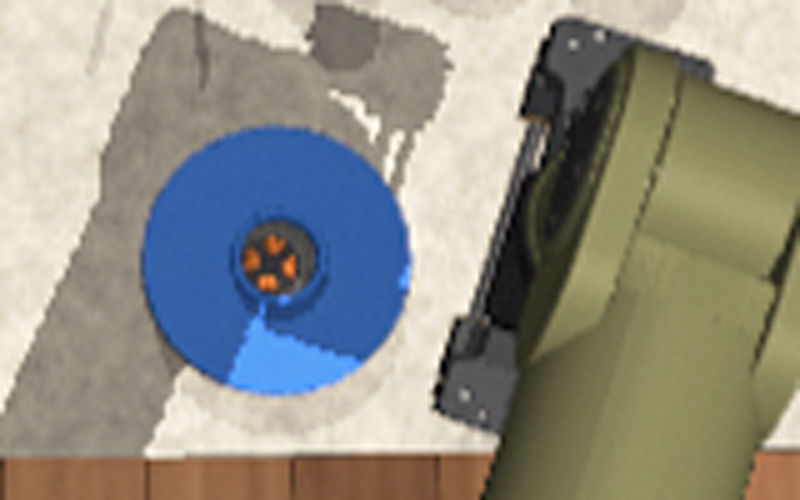

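The lid is on the bowl, its outline centred at about crop (277,260), with all four orange lugs visible through the collar. I'll fit its centre against the bowl.

Run:
```python
from h import *
d=load("top5.pkl");H,S,V=cv2.split(cv2.cvtColor(d["img"],cv2.COLOR_RGB2HSV))
m=((H>100)&(H<122)&(S>130)).astype(np.uint8);q=np.zeros_like(m);q[250:315,322:386]=m[250:315,322:386]
cs,_=cv2.findContours(q,cv2.RETR_EXTERNAL,cv2.CHAIN_APPROX_NONE);c=max(cs,key=cv2.contourArea)[:,0]
P=[plane(d,u,v,.078) for u,v in c];print("lid",circ(P,.0727))
o=((H>3)&(H<25)&(S>90)&(V>90)).astype(np.uint8)
L=comps(o,340,265,370,300,2)[0];print(L)
c=[plane(d,*k[2],.038)[:2] for k in L];print(np.mean(c,0))
for v in c: 
  v=v-np.mean(c,0);print(np.degrees(np.arctan2(v[1],v[0])),np.linalg.norm(v))
```

```text
lid (array([ 0.46856835, -0.0930513 ]), np.float64(0.0007967623443941127))
[(np.int32(12), [353, 277, 4, 4], [354.33, 278.5]), (np.int32(12), [349, 280, 3, 4], [350.0, 281.5]), (np.int32(12), [356, 281, 3, 5], [357.17, 283.17]), (np.int32(12), [351, 285, 5, 3], [353.17, 286.08])]
[ 0.46815417 -0.09251158]
-10.945166193076105 0.010881438958993123
76.8394771033162 0.010537804668347731
-104.47487848397438 0.0101118039002898
171.40259714962207 0.010675200582160796
```

Call:
carry_out:
  rows:
    - {"offset": [-0.0425, -0.005, 0], "rot": [0, 0, 0], "gripper": 1}
    - {"offset": [-0.0425, -0.005, 0], "rot": [0, 0, -1.8], "gripper": 1}
    - {"offset": [0, 0, 0.03], "rot": [0, 0, 0], "gripper": 1}
    - {"offset": [0, 0, 0], "rot": [0, 0, 0], "gripper": 1}

```text
time: 10.5
position: [0.4273, -0.2906, 0.2076]
tool_rot: [-2.528, -1.857, 0.002]
ft_force: [0.2, 0.2, 0.8]
grip_width: 1.0
```

Run:
```python
from g import *
from bench import cams
to([.430,-.2915,.12],73)
d=cams.get_image("scene"); pickle.dump(d,open("scene6.pkl","wb")); crop(d,310,230,450,350,5,"pics/scene6.png")
```

```text
t 10.5 pos [ 0.4273 -0.2906  0.2076] yawx 72.62 zaxis [-0.004   0.0031 -1.    ] F [0.16 0.18 0.85] grip 1.0 q [ 0.8   0.07 -0.26  1.8   0.02  1.28  0.23]
rot deg [-0.27 -0.1  -0.38]
off mm [-0.2  3.2 87.6]
```

View pics/scene6.png

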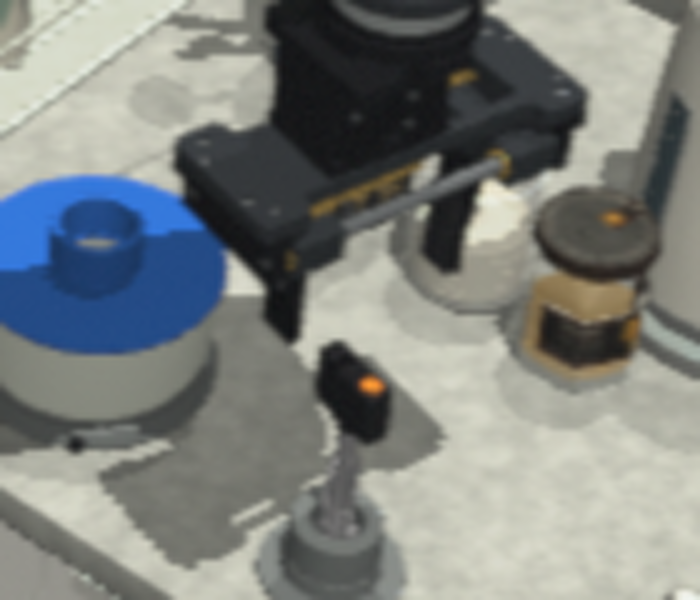

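Call:
carry_out:
  rows:
    - {"offset": [0, 0.003, 0.03], "rot": [0, 0, 0], "gripper": 1}
    - {"offset": [0, 0, 0.04], "rot": [0, 0, 0], "gripper": 1}
    - {"offset": [0, 0, 0.015], "rot": [0, 0, 0], "gripper": 1}
    - {"offset": [0, 0, 0], "rot": [0, 0, 0], "gripper": 1}

```text
time: 11.05
position: [0.432, -0.2918, 0.1251]
tool_rot: [-2.528, -1.864, 0.0]
ft_force: [0.1, -0.5, 1.0]
grip_width: 1.003
```

Run:
```python
from g import *
from bench import cams
to([.430,-.2915,.12],73)
d=cams.get_image("scene"); pickle.dump(d,open("scene7.pkl","wb")); crop(d,330,250,430,350,6,"pics/scene7.png")
```

```text
t 11.05 pos [ 0.432  -0.2918  0.1251] yawx 72.79 zaxis [-6.e-04  5.e-04 -1.e+00] F [ 0.07 -0.51  0.95] grip 1.003 q [ 0.79  0.14 -0.26  1.89  0.04  1.11  0.21]
rot deg [-0.04 -0.02 -0.21]
off mm [-0.4 -2.   5.1]
```

View pics/scene7.png

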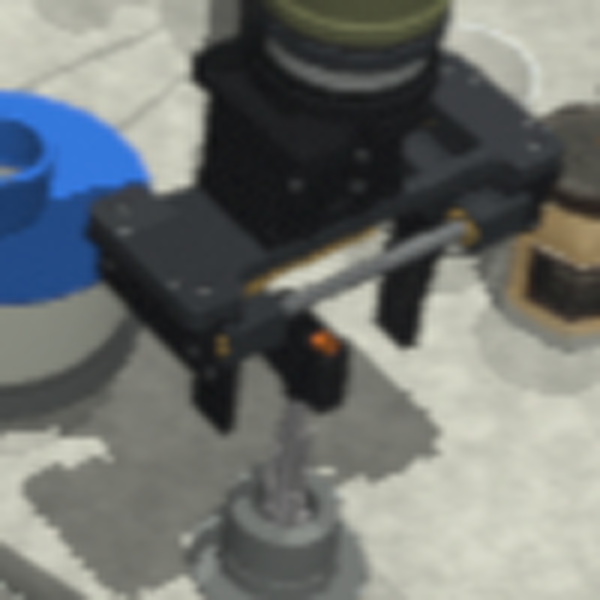

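Call:
carry_out:
  rows:
    - {"offset": [0, -0.001, 0.005], "rot": [0, 0, 0], "gripper": 1}
    - {"offset": [0, 0, 0], "rot": [0, 0, 0], "gripper": 0}
    - {"offset": [0, 0, 0], "rot": [0, 0, 0], "gripper": 0}
    - {"offset": [0, 0, 0], "rot": [0, 0, 0], "gripper": 0}
    - {"offset": [0, 0, 0], "rot": [0, 0, 0], "gripper": 0}
    - {"offset": [0, 0, 0], "rot": [0, 0, 0], "gripper": 0}
    - {"offset": [0, 0, 0], "rot": [0, 0, 0], "gripper": 0}
    - {"offset": [0, 0, 0], "rot": [0, 0, 0], "gripper": 0}
    - {"offset": [0, 0, 0], "rot": [0, 0, 0], "gripper": 0}
  grip_force: 15

```text
time: 12.22
position: [0.4308, -0.292, 0.12]
tool_rot: [2.529, 1.863, -0.0]
ft_force: [0.9, -0.3, -1.3]
grip_width: 0.183
```

Call:
carry_out:
  rows:
    - {"offset": [0, 0, 0], "rot": [0, 0, 0], "gripper": 0}
    - {"offset": [0, 0, 0], "rot": [0, 0, 0], "gripper": 0}
    - {"offset": [0, 0, 0], "rot": [0, 0, 0], "gripper": 0}
  grip_force: 45

```text
time: 12.6
position: [0.4308, -0.292, 0.12]
tool_rot: [2.529, 1.863, -0.0]
ft_force: [-0.8, -0.2, -0.9]
grip_width: 0.179
```

Run:
```python
from g import *
to([.4675,-.0945,.26],0)
```

```text
t 12.6 pos [ 0.4308 -0.292   0.12  ] yawx 72.75 zaxis [-0.e+00 -1.e-04 -1.e+00] F [-0.83 -0.22 -0.93] grip 0.179 q [ 0.79  0.15 -0.26  1.9   0.04  1.1   0.21]
rot deg [ 0.    0.   72.75]
off mm [ 199.5  -23.5 -140. ]
```

Call:
carry_out:
  rows:
    - {"offset": [0, 0, -0.03], "rot": [0, 0, 0], "gripper": 0}
    - {"offset": [0, 0, -0.055], "rot": [0, 0, 0], "gripper": 0}
    - {"offset": [0, 0, -0.06], "rot": [0, 0, 0], "gripper": 0}
    - {"offset": [0, 0, 0], "rot": [0, 0, 10], "gripper": 0}
    - {"offset": [0, 0, 0], "rot": [0, 0, 10], "gripper": 0}
    - {"offset": [0, 0, 0], "rot": [0, 0, 10], "gripper": 0}
    - {"offset": [0, 0, 0], "rot": [0, 0, 10], "gripper": 0}
    - {"offset": [0, 0, 0], "rot": [0, 0, 0], "gripper": 0}

```text
time: 13.6
position: [0.4307, -0.2918, 0.2647]
tool_rot: [-3.013, -0.889, 0.001]
ft_force: [-0.5, 0.6, -1.4]
grip_width: 0.18
```

Run:
```python
from g import *
from bench import cams
to([.4675,-.0945,.26],32.8)
d=cams.get_image("scene"); pickle.dump(d,open("scene8.pkl","wb")); crop(d,320,200,440,320,5,"pics/scene8.png")
```

```text
t 13.6 pos [ 0.4307 -0.2918  0.2647] yawx 32.86 zaxis [-6.e-04  2.e-04 -1.e+00] F [-0.47  0.6  -1.42] grip 0.18 q [ 0.78  0.04 -0.25  1.71  0.01  1.39 -0.46]
rot deg [-0.03  0.02  0.06]
off mm [ 138.  -145.7    4.8]
```

View pics/scene8.png

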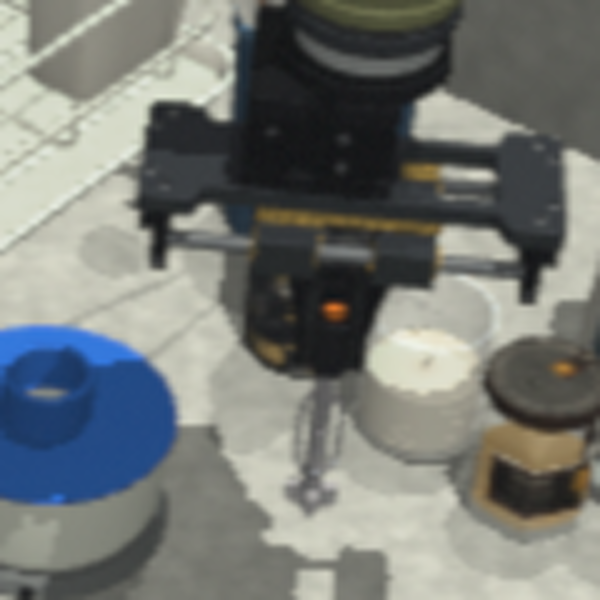

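Run:
```python
from g import *
d=load("scene8.pkl")
for z in(.1507,.1507+.008,.1507+.021,.1507+.1,.1507+.142): print(z,(proj(d,[.4307,-.2918,z])-[320,200]+.5)*5-.5)
crop(d,365,265,400,310,16,"pics/tip8.png")
print((proj(d,[.4307,-.2918,.1507])-[365,265]+.5)*16-.5,(proj(d,[.4307,-.2918,.2])-[365,265]+.5)*16-.5)
```

```text
0.1507 [307.05370297 514.28197924]
0.1587 [308.50768847 502.63236177]
0.1717 [310.89274397 483.52282852]
0.25070000000000003 [326.00874141 362.41048723]
0.29269999999999996 [334.50790063 294.31355378]
[263.6718495  606.80233358] [292.88422928 372.74700753]
```

View pics/tip8.png

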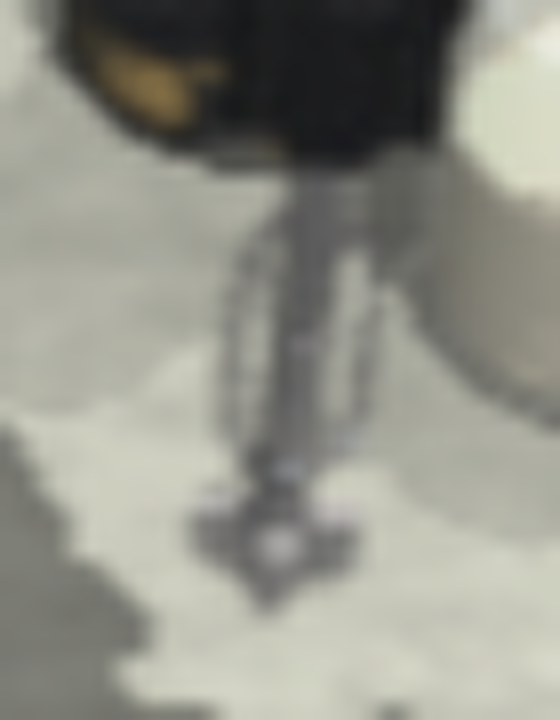

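Call:
carry_out:
  rows:
    - {"offset": [0.035, -0.0365, 0], "rot": [0, 0, 0], "gripper": 0}
    - {"offset": [0.035, -0.0365, 0], "rot": [0, 0, 0], "gripper": 0}
    - {"offset": [0.035, -0.0365, 0], "rot": [0, 0, 0], "gripper": 0}
    - {"offset": [0.033, -0.0365, 0], "rot": [0, 0, 0], "gripper": 0}
    - {"offset": [0, 0, 0], "rot": [0, 0, 0], "gripper": 0}
    - {"offset": [0, 0, 0], "rot": [0, 0, 0], "gripper": 0}

```text
time: 14.4
position: [0.4678, -0.095, 0.265]
tool_rot: [3.013, 0.888, -0.001]
ft_force: [-0.7, -0.2, -1.4]
grip_width: 0.177
```

Run:
```python
from g import *
from bench import cams
to([.4675,-.0945,.235],32.8)
for n in("scene","top"):
    d=cams.get_image(n); pickle.dump(d,open(f"{n}9.pkl","wb"))
    crop(d,*((270,200,390,300,6) if n=="scene" else (310,240,410,320,7)),f"pics/{n}9.png")
```

```text
t 14.4 pos [ 0.4678 -0.095   0.265 ] yawx 32.86 zaxis [-2.e-04 -9.e-04 -1.e+00] F [-0.7  -0.21 -1.4 ] grip 0.177 q [ 0.6  -0.05 -0.44  1.8  -0.02  1.39 -0.83]
rot deg [0.04 0.04 0.06]
off mm [ 0.1 -0.6 30. ]
```

View pics/scene9.png

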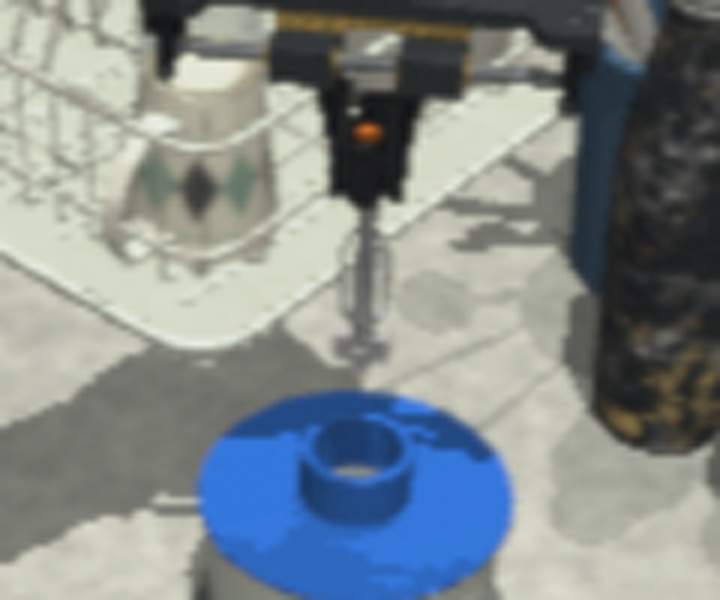

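View pics/top9.png

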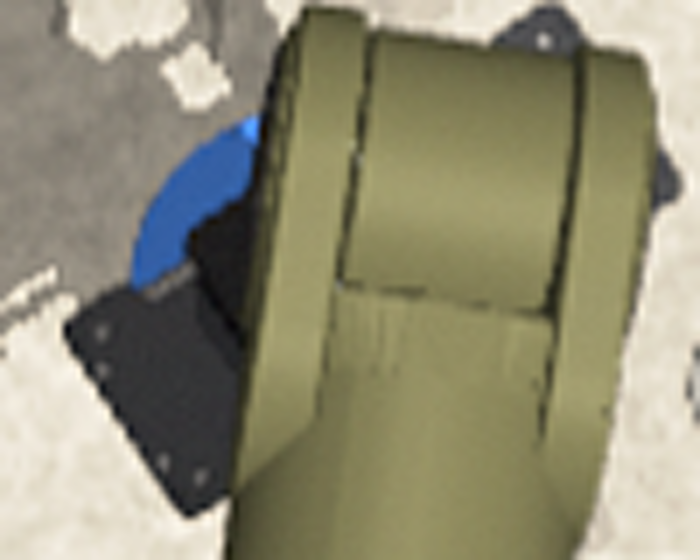

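Call:
carry_out:
  rows:
    - {"offset": [0, -0.0005, 0.04], "rot": [0, 0, 0], "gripper": 0}
    - {"offset": [0, 0, 0.035], "rot": [0, 0, 0], "gripper": 0}
    - {"offset": [0, 0, 0.02], "rot": [0, 0, 0], "gripper": 0}
    - {"offset": [0, 0, 0.01], "rot": [0, 0, 0], "gripper": 0}
    - {"offset": [0, 0, 0], "rot": [0, 0, 0], "gripper": 0}

```text
time: 15.12
position: [0.4674, -0.0947, 0.1597]
tool_rot: [-3.014, -0.884, 0.001]
ft_force: [-0.2, 0.6, -1.1]
grip_width: 0.178
```

Run:
```python
from g import *
from bench import cams
to([.4675,-.0945,.144],32.8)
d=cams.get_image("scene"); pickle.dump(d,open("scene10.pkl","wb")); crop(d,290,220,370,300,8,"pics/scene10.png")
```

```text
t 15.12 pos [ 0.4674 -0.0947  0.1597] yawx 32.7 zaxis [-9.e-04  3.e-04 -1.e+00] F [-0.2   0.59 -1.09] grip 0.178 q [ 0.59  0.02 -0.45  1.94  0.01  1.18 -0.86]
rot deg [-0.04  0.03 -0.1 ]
off mm [ 0.3 -0.1 15.7]
```

View pics/scene10.png

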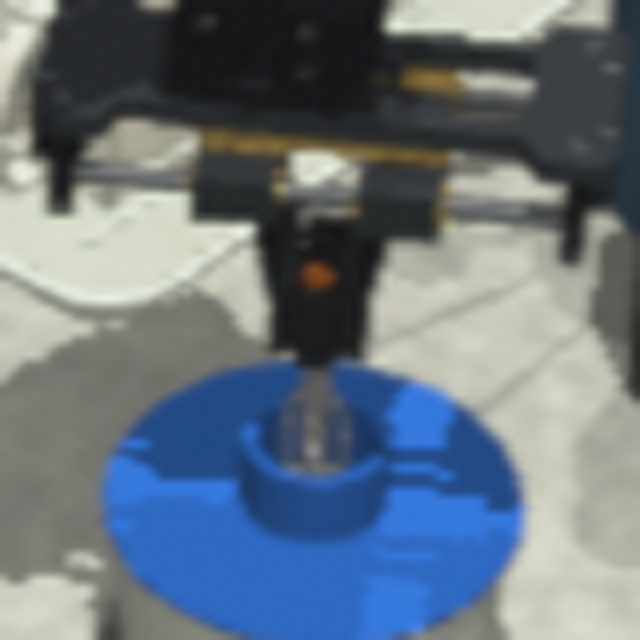

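Call:
carry_out:
  rows:
    - {"offset": [0, 0, 0.004], "rot": [0, 0, 0], "gripper": 0}
    - {"offset": [0, 0, 0.004], "rot": [0, 0, 0], "gripper": 0}
    - {"offset": [0, 0, 0.003], "rot": [0, 0, 0], "gripper": 0}
    - {"offset": [0, 0, 0], "rot": [0, 0, 0], "gripper": 0}

```text
time: 15.68
position: [0.4674, -0.094, 0.1488]
tool_rot: [-3.014, -0.886, 0.001]
ft_force: [-0.1, 0.4, -1.3]
grip_width: 0.181
```

Call:
carry_out:
  rows:
    - {"offset": [0, 0, 0.003], "rot": [0, 0, 0], "gripper": 0}
    - {"offset": [0, 0, 0.002], "rot": [0, 0, 0], "gripper": 0}
    - {"offset": [0, 0, 0], "rot": [0, 0, 0], "gripper": 0}

```text
time: 16.05
position: [0.4675, -0.094, 0.1438]
tool_rot: [-3.014, -0.886, 0.001]
ft_force: [1.1, -0.2, -1.1]
grip_width: 0.18
```

Call:
carry_out:
  rows:
    - {"offset": [0, 0, 0.0015], "rot": [0, 0, 0], "gripper": 0}
    - {"offset": [0, 0, 0.0015], "rot": [0, 0, 0], "gripper": 0}
    - {"offset": [0, 0, 0], "rot": [0, 0, 0], "gripper": 0}

```text
time: 16.42
position: [0.4675, -0.0941, 0.1409]
tool_rot: [-3.014, -0.886, 0.0]
ft_force: [0.0, -0.6, -1.0]
grip_width: 0.182
```

Call:
carry_out:
  rows:
    - {"offset": [0, 0, 0.0015], "rot": [0, 0, 0], "gripper": 0}
    - {"offset": [0, 0, 0.0015], "rot": [0, 0, 0], "gripper": 0}
    - {"offset": [0, 0, 0], "rot": [0, 0, 0], "gripper": 0}

```text
time: 16.8
position: [0.4675, -0.0941, 0.1379]
tool_rot: [-3.014, -0.886, 0.0]
ft_force: [1.0, -0.3, -1.1]
grip_width: 0.18
```

Call:
carry_out:
  rows:
    - {"offset": [0, 0, 0.0015], "rot": [0, 0, 0], "gripper": 0}
    - {"offset": [0, 0, 0.0015], "rot": [0, 0, 0], "gripper": 0}
    - {"offset": [0, 0, 0], "rot": [0, 0, 0], "gripper": 0}
    - {"offset": [0, 0, 0], "rot": [0, 0, 0], "gripper": 0}

```text
time: 17.3
position: [0.4678, -0.0941, 0.1353]
tool_rot: [3.014, 0.886, 0.0]
ft_force: [-0.2, 0.3, 1.5]
grip_width: 0.178
```

Call:
carry_out:
  rows:
    - {"offset": [0, 0, 0.0015], "rot": [0, 0, 0], "gripper": 0}
    - {"offset": [0, 0, 0.0015], "rot": [0, 0, 0], "gripper": 0}
    - {"offset": [0, 0, 0], "rot": [0, 0, 0], "gripper": 0}

```text
time: 17.68
position: [0.4678, -0.0941, 0.1322]
tool_rot: [3.014, 0.886, 0.001]
ft_force: [-0.4, 0.6, 4.3]
grip_width: 0.176
```

Call:
carry_out:
  rows:
    - {"offset": [0, 0, 0.0015], "rot": [0, 0, 0], "gripper": 0}
    - {"offset": [0, 0, 0.0015], "rot": [0, 0, 0], "gripper": 0}
    - {"offset": [0, 0, 0.001], "rot": [0, 0, 0], "gripper": 0}
    - {"offset": [0, 0, 0], "rot": [0, 0, 0], "gripper": 0}

```text
time: 18.18
position: [0.468, -0.0942, 0.1285]
tool_rot: [3.014, 0.886, 0.001]
ft_force: [-1.7, 0.3, 7.3]
grip_width: 0.177
```

Call:
carry_out:
  rows:
    - {"offset": [0, 0, 0.001], "rot": [0, 0, 0], "gripper": 0}
    - {"offset": [0, 0, 0.0005], "rot": [0, 0, 0], "gripper": 0}
    - {"offset": [0, 0, 0], "rot": [0, 0, 0], "gripper": 0}

```text
time: 18.55
position: [0.4683, -0.0941, 0.1279]
tool_rot: [3.013, 0.886, 0.002]
ft_force: [-3.4, 0.3, 11.5]
grip_width: 0.178
```

Call:
carry_out:
  rows:
    - {"offset": [0, 0, 0.0005], "rot": [0, 0, 0], "gripper": 0}
    - {"offset": [0, 0, 0], "rot": [0, 0, 0], "gripper": 0}
    - {"offset": [0, 0, 0], "rot": [0, 0, 0], "gripper": 0}

```text
time: 18.92
position: [0.4684, -0.0941, 0.1278]
tool_rot: [3.013, 0.886, 0.002]
ft_force: [-3.5, 1.0, 13.5]
grip_width: 0.185
```

Run:
```python
from g import *
from bench import cams
to([.4675,-.0945,.128],32.8)
d=cams.get_image("scene"); pickle.dump(d,open("scene11.pkl","wb")); crop(d,270,210,390,310,6,"pics/scene11.png")
```

```text
t 18.93 pos [ 0.4684 -0.0941  0.1278] yawx 32.76 zaxis [ 1.5e-03 -8.0e-04 -1.0e+00] F [-3.49  0.97 13.55] grip 0.185 q [ 0.59  0.06 -0.46  1.98  0.03  1.11 -0.88]
rot deg [ 0.08 -0.05 -0.04]
off mm [-1.  -0.2 -0.2]
```

View pics/scene11.png

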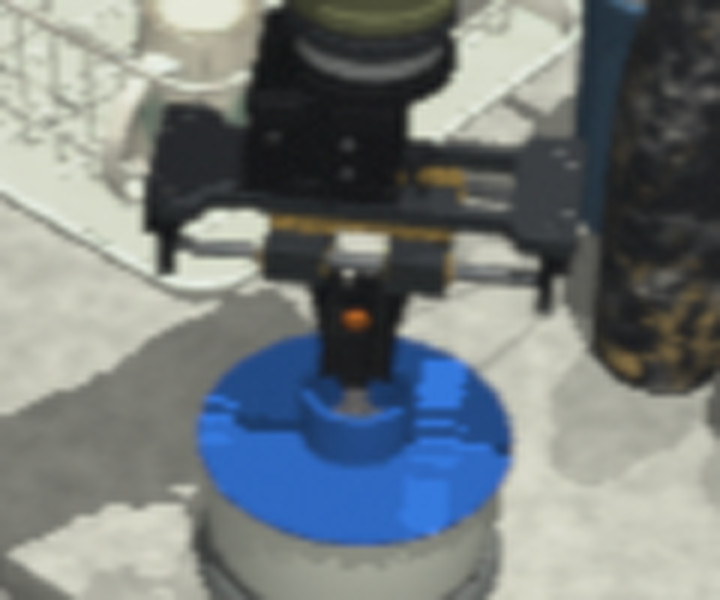

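The lid is still level. The beater is down through the collar, with its grip just above the collar at crop (357,370), and the spring is at its stop (about 14 N). Handing the job in.

```bash
python3 -c "
from bench import workorder
print(workorder.close_job())"
```

```text
the job is handed in; nothing more can be done
None
```

The lid is on the bowl and released, and the beater is held pressed down in the coupling. I handed the job in at about 19 s, and no verdict is reported.

- **Lid:** it sits level in the rim. Before I lowered the beater, the top view put its centre under 1 mm from the bowl's. The last scene picture shows it still level, checked by eye.
- **Beater:** I turned it about 40° to line it up with the slots. The splines dropped in with no contact force, and the disc's spring took the load at the expected height.
- **Press:** the beater went down about 7.7 mm beyond first contact. The force then rose sharply to about 14 N, above the spring's 9 N at its stop. The grip is set to 45 N and the tool's tilt is under 0.2°.
- **Disagreements:** the two camera views differed by 2–5 mm on positions, so I used a compromise and corrected it from where the jaws centred on the lid and beater. A small side force of about 3.5 N remained at the end.
- **Bystanders:** I kept clear of them and none looked moved in the pictures, but I did not measure them again at the end.

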